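# Open the vacuum frame after an exposure and hold its glass lid up

## Task

The exposure in the small vacuum frame is finished and the plate is to come out: first let the air in by pushing the vacuum release valve on the console fully down and keeping it down for about a second. Then grip the upright latch handle, draw the sprung latch sideways away from the ball stud as far as it goes and, keeping it drawn, lift the glass lid off the ball by it, gently and without letting the lid drop, until its front edge is well over 10 cm up from where it was but the lid is no more than half way to upright. Finish while still gripping it, holding the lid still up there, and leave the tin, the ink roller and the ink knife where they are.

Things in the scene. Friction and masses are not known exactly. Their poses are not given: they have to be found in the camera images.
- unit: Vacuum frame: low grey cabinet 415 (x) by 420 (y) mm, 60 mm high, fixed, glass lid on top. Origin on the table straight below the ball stud; x points back to the hinges, z up. Its front console, x = -35 to +30 mm, top 60 mm up, carries from -y to +y: the valve (y = -168 mm), a gauge 44 mm across, 16 mm high (y = -115), the ball stud (y = 0), the latch handle (y = +75).
- valve_top (a point): Centre of the top face of the vacuum release valve's black mushroom plunger, 26 mm across; 93 mm above the table when it is up.
- valve (a joint): How far the valve plunger is pushed down: 0 up, 0.008 m fully down. It springs back; the spring takes 3.6 N at first and 7.2 N at full stroke.
- ball_centre (a point): Centre of the fixed steel ball stud, a 20 mm ball 80 mm above the table, seen through the hole of the steel tongue on the lid's front edge. A sprung keyhole slide under the tongue holds it by the neck. Tongue (60 mm wide in y, top 80.5 mm up, with a 5 mm high collar round the ball) and slide rise with the lid.
- handle_mid (a point): Middle of the latch handle's grip, an upright black cylinder 18 mm across, reaching 21 mm above and below this point, which is 105 mm above the table with the lid closed. It stands on the sliding latch, 75 mm to the +y side of the ball; the latch is pulled and the lid lifted by it.
- latch (a joint): How far the latch is drawn along the unit's +y, away from the ball: 0 latched, 0.020 m end of travel; the ball is free from about 0.016 m. A spring pulls it back with 3.6 N at 0 and 6 N at 0.020 m. It must stay drawn until the handle has risen about 30 mm; after that it may slip back or stay drawn.
- lid: The lid: an aluminium frame 320 (x) by 388 (y) mm, 20 mm thick, glazed; with latch 0.7 to 1.2 kg. Origin at its tongue, 70 mm up, over the unit's origin; axes as the unit's when shut. Hinge line along unit y at x = 355 mm, 70 mm up: the handle's middle starts 355 mm in front of it and 35 mm above it and moves on an arc about it. No stay: let go, it falls shut; lifting at the handle takes 4 to 6 N.
- lid_edge (a point): Middle of the lid's front edge, 325 mm in front of the hinge line; 70 mm above the table when the lid is shut.
- tin: Bystander: round ink tin 100 mm across and 72 mm high, left (+y) of the unit; origin at the centre of its underside.
- brayer: Bystander: ink roller with a 130 mm black rubber roll 52 mm thick and a wooden handle, 190 mm long over all, about 50 mm high, right (-y) of the unit; origin under the middle of the roll, the handle points along its -x.
- ink_knife: Bystander: ink knife 260 mm long, 12 mm high, lying flat in front of the console; origin at its middle, blade along its +x.

How it is judged:
By the outcome, as a careful person would: the job done as asked, in the order asked, and still so for the second after the job is handed in, while the arm keeps its last pose, push and grip.
It also fails if it takes over 51 s, if anything falls off the work surface, if the arm or the gripper's body presses on something with over 40 N, if the wrist force passes 120 N, or if a joint passes its speed limit or range.

## Robot

A 7-joint arm with a two-finger parallel gripper is mounted at the origin on the work surface. World frame = base frame: x ahead of the robot, y to its left, z up, the work surface at z = 0. Lengths are in mm, angles in rad, forces in N, time in s.
With the tool pointing down it reaches from about 425 to 925 mm from the base axis. Payload 6.8 kg.
Tool frame: the origin (TCP) lies at the very end of the fingers, on their centre line; the grasp point (between the pads) lies 19 mm behind it (manip.grasp_offset is the distance from the TCP to the grasp point, in mm); z points along the fingers, y is the line along which they close (so a half turn about z gives the same grasp; the last joint's range is limited). The gripper opens to 88 mm and grips with 3 to 60 N. Pads are 20 mm wide; open, the fingers measure 115 mm over their backs; the gripper's body (75 mm by 178 mm) begins 61 mm behind the grasp point.
Start: joints at [-1.451, 0.477, 0.022, 1.555, -0.011, 1.109, -0.083], TCP at [152.433, 657.58, 222.664] pointing down, gripper open.
Joint ranges: [-2.96, 2.96], [-0.34, 2.1], [-1.41, 1.46], [0.24, 2.44], [-1.37, 4.51], [0.17, 1.92], [-2.96, 2.96]. Speed limits (rad/s): [2.39, 2.39, 3.14, 3.14, 3.14, 3.14, 3.14].

## Interface

Orientations are given as a 3x3 rotation matrix whose columns are the frame's x, y, z axes.
In Python, from station import manip gives the robot as it stands. The module is installed in compiled form; this text tells all that it offers.
- The arm moves only by the shell command python3 -m pendant 'ROWS' [FORCE]. ROWS is JSON, a list of rows, each a list of 7 numbers: the closure in counts, from 0 (fully open) to 255 (shut), then the shift along the tool's x, y, z in m, then the turn, a rotation vector about the tool's x, y, z in rad. A call has 1 to 8 rows; each row shifts and turns the commanded pose from where the row before left it, along the tool's axes as they then stand; what a row does not reach is not made up. A row lasts 1/10 s, in which the tool goes at most 50 mm and 8.59 degrees, less where a joint would pass 70% of its speed; a pose out of reach is approached as far as the arm can. A call is refused whole if a number of a shift passes 0.05 or a number of a turn 0.15, either way. A call with a gripper value outside its range is refused whole. The fingers move at their own pace and stop on an object; FORCE is the grip in N (left out, the last holds). Time passes only in rows, so rows that do not move let the fingers close. It gives the time, the measured TCP pose, the force, the opening and the grip force at its end, in the units of the state.
- manip.observe(): the state, without advancing time (a new reading comes with each control period).
- manip.snapshot(name): name is "scene" or "top" or "wrist"; returns a dict with "frame" (384x512x3 uint8, blue, green, red), "intrinsics" (3x3 intrinsics, pixels), "R" (3x3) and "t" (3): a world point X has camera coordinates R X + t; the wrist camera has in their place "hand_eye" (4x4, takes a point from camera to tool coordinates, whose origin is the TCP and whose axes are the flange's). Camera axes: x right, y down, z forward; pixel columns grow to the right and rows downward; lengths in mm; the calibration is good to about 2 mm. A picture is of the moment at which its call begins: read the wrist's pose just before it. There is no depth.
- manip.sign_off(): hands the job in; it is judged then, once.
The state is a dict: "time_s": time; "joint_positions": joint angles; "joint_velocities": joint speeds; "joint_efforts": joint torques, N m; "position": TCP position; "tool_rot": TCP orientation; "contact_force": force on the tool from outside, world axes, zero at the start; "ft_torque": the same for the moment, N m; "finger_gap": finger opening in mm; "gripper_force": force on a finger pad.
Only numpy, scipy, OpenCV 4.12 (cv2) and the standard library are available. Lean on these libraries where they do the work, as an engineer would, in place of code of your own. Each camera call takes 0.05 s, during which the arm holds its last target. There are 200 camera calls.

## Working session

There is one attempt and no reset: what is moved stays moved. The work goes in short steps, Python scripts to look and compute and a shell command to move; the robot and the scene stay as the last step left them, time stands still between calls to the robot, and variables do not carry over. Pictures are saved under pics/ and viewed, at most 10 in all, crops included, and the job is handed in when it is done.

```bash
mkdir -p pics; cat > h.py <<'E'
import numpy as np, cv2
from station import manip
def cam(s):
    K=np.array(s["intrinsics"]);
    if "R" in s: R=np.array(s["R"]);t=np.array(s["t"]);return K,R,t
def ray(s,uv):
    K,R,t=cam(s); d=R.T@np.linalg.inv(K)@np.array([uv[0],uv[1],1.]); return -R.T@t,d/np.linalg.norm(d)
def onz(s,uv,z):
    c,d=ray(s,uv); return c+d*(z-c[2])/d[2]
def proj(s,X):
    K,R,t=cam(s); p=K@(R@np.array(X,float)+t); return p[:2]/p[2]
E
python3 - <<'E'
from h import *
o=manip.observe();print(o["time_s"],o["position"],np.round(o["tool_rot"],3),o["contact_force"],o["finger_gap"])
import pickle
S={}
for n in("scene","top"):
    s=manip.snapshot(n);S[n]=s;cv2.imwrite(f"pics/{n}0.png",cv2.resize(s["frame"],(800,600),interpolation=cv2.INTER_CUBIC));c,d=ray(s,(256,192));print(n,c,d)
pickle.dump(S,open("s0.pkl","wb"))
E
```

```text
0.0 [152.3197548  656.96559388 221.70571863] [[-0.974  0.226 -0.   ]
 [ 0.226  0.974 -0.002]
 [-0.    -0.002 -1.   ]] [ 0.12552953 -0.21357989 -0.41286693] 88.1780091347158
scene [1386.30588858  155.97461485  869.45900767] [-0.72272549 -0.10365143 -0.68331855]
top [ 282.59777603   12.14565221 1312.9972082 ] [ 0.24191115 -0.00144007 -0.97029734]
```

View pics/scene0.png

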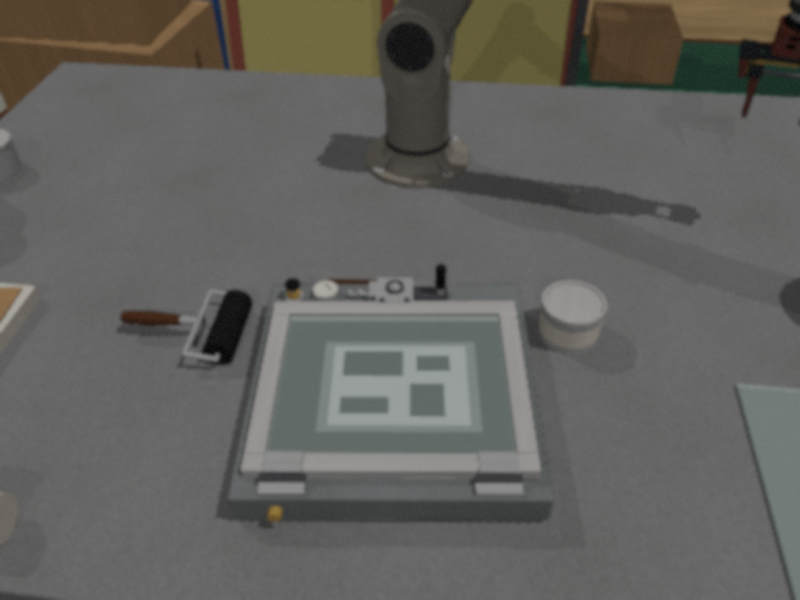

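View pics/top0.png

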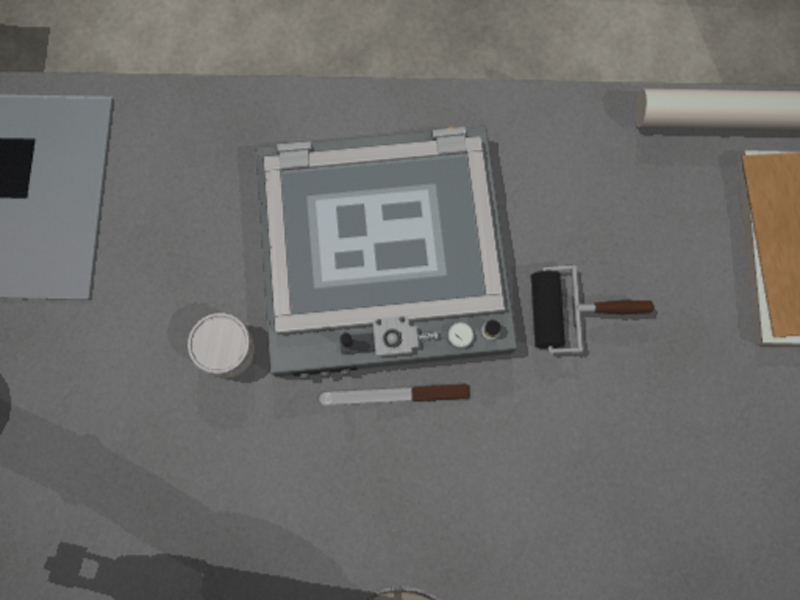

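The top view shows the ball at about (393,338), the handle at (346,340), the gauge at (460,335) and the valve at (491,328). In the scene view the valve is at (292,286), the ball at (394,287) and the handle at (440,275).

```bash
python3 - <<'E'
from h import *
import pickle
S=pickle.load(open("s0.pkl","rb"));k=1.5625
def blob(n,uv,r=12,th=45):
    f=S[n]["frame"].max(axis=2); u,v=[int(a/k) for a in uv]
    m=np.zeros_like(f); m[v-r:v+r,u-r:u+r]=(f[v-r:v+r,u-r:u+r]<th)
    N,l,st,c=cv2.connectedComponentsWithStats(m); 
    return [(st[i].tolist(),c[i].round(1).tolist()) for i in range(1,N) if st[i][4]>8]
for n,uv in(("top",(346,340)),("top",(491,328)),("scene",(292,286)),("scene",(440,277))): print(n,uv,blob(n,uv))
t=S["top"]
b=onz(t,(393/k,338/k),88);v=onz(t,(491.5/k,328/k),93);h=onz(t,(346/k,340/k),122);g=onz(t,(460/k,335/k),76)
print("ball",b,"valve",v,"h",h,"g",g, np.linalg.norm((b-v)[:2]),np.linalg.norm((h-b)[:2]))
y=(h-v)[:2];y/=np.linalg.norm(y);print("yaw of y axis",np.degrees(np.arctan2(-y[0],y[1])))
sc=S["scene"]
print("scene ball",onz(sc,(394/k,286/k),88),"valve",onz(sc,(292/k,285/k),93),"h top",onz(sc,(440.5/k,267/k),126))
E
```

```text
top (346, 340) [([219, 214, 7, 8, 45], [221.8, 217.8])]
top (491, 328) [([311, 206, 9, 8, 58], [315.2, 209.4])]
scene (292, 286) [([183, 179, 8, 7, 44], [186.6, 181.8])]
scene (440, 277) [([279, 170, 6, 15, 75], [281.7, 177.2]), ([271, 185, 8, 2, 12], [274.3, 185.4])]
ball [522.82527315  20.79901476  88.        ] valve [ 541.82386876 -142.09089102   93.        ] h [511.43117042  96.27220393 122.        ] g [532.43854977 -91.33434619  76.        ] 163.994109775497 76.32842105028858
yaw of y axis 7.266340468953395
scene ball [527.73236228  23.30404646  88.        ] valve [ 550.44461354 -141.57432357   93.        ] h top [515.69670102  97.42676635 126.        ]
```

```bash
cat >> h.py <<'E'
UY=np.radians(7.3)
def unitR(yaw=UY):  # tool axes: y along unit y, z down
    y=np.array([-np.sin(yaw),np.cos(yaw),0]); z=np.array([0,0,-1.]); return np.column_stack([np.cross(y,z),y,z])
def go(P,R=None):
    from scipy.spatial.transform import Rotation as Ro
    o=manip.observe(); T=np.array(o["tool_rot"]); d=T.T@(np.array(P)-o["position"])
    print("t",round(o["time_s"],2),"pos",np.round(o["position"],1),"shift",np.round(d,1),"F",np.round(o["contact_force"],1),"gap",round(o["finger_gap"],1))
    if R is not None: print("turn",np.round(Ro.from_matrix(T.T@R).as_rotvec(),3))
E
python3 -m pendant '[[255,-0.038,-0.025,0,0,0,0],[255,-0.038,-0.025,0,0,0,0],[255,-0.038,-0.025,0,0,0,0],[255,-0.038,-0.025,0,0,0,0],[255,-0.038,-0.025,0,0,0,0],[255,-0.038,-0.025,0,0,0,0],[255,-0.038,-0.025,0,0,0,0],[255,-0.038,-0.025,0,0,0,0]]' 20
python3 -m pendant '[[255,0,-0.03,0,0,0,-0.06],[255,0,-0.03,0,0,0,-0.06],[255,0,-0.03,0,0,0,-0.06],[255,0,-0.03,0,0,0,-0.06],[255,0,-0.03,0,0,0,-0.06],[255,0,-0.03,0,0,0,-0.056]]'
python3 -c "
from h import *
go([545,-143,200],unitR())"
```

```text
time_s: 0.9
position: [404.3, 392.4, 222.5]
tool_rot: [[-0.974, 0.226, -0.0], [0.226, 0.974, -0.0], [0.0, -0.0, -1.0]]
contact_force: [0.2, 1.2, -0.3]
finger_gap: 27.2
gripper_force: 0.0
time_s: 1.5
position: [389.0, 214.2, 222.4]
tool_rot: [[-0.991, -0.131, -0.0], [-0.131, 0.991, -0.0], [0.001, -0.0, -1.0]]
contact_force: [-0.0, 0.5, 0.8]
finger_gap: 0.8
gripper_force: 0.0
t 1.5 pos [389.  214.2 222.4] shift [-108.1 -374.5   22.4] F [-0.   0.5  0.8] gap 0.8
turn [-0.    -0.001  0.004]
```

```bash
python3 -m pendant '[[255,-0.018,-0.042,0,0,0,0],[255,-0.018,-0.042,0,0,0,0],[255,-0.018,-0.042,0,0,0,0],[255,-0.018,-0.042,0,0,0,0],[255,-0.018,-0.042,0,0,0,0],[255,-0.018,-0.042,0,0,0,0],[255,0,-0.04,0,0,0,0],[255,0,0,0,0,0,0]]'
python3 - <<'E'
from h import *
go([545,-143,110],unitR())
o=manip.observe();s=manip.snapshot("wrist");s["P"]=o["position"];s["T"]=o["tool_rot"]
import pickle;pickle.dump(s,open("w1.pkl","wb"));print(np.round(s["hand_eye"],2))
cv2.imwrite("pics/w1.png",cv2.resize(s["frame"],(800,600),interpolation=cv2.INTER_CUBIC))
E
```

```text
time_s: 2.3
position: [533.9, -66.9, 222.6]
tool_rot: [[-0.993, -0.119, -0.0], [-0.119, 0.993, -0.003], [0.0, -0.003, -1.0]]
contact_force: [0.7, -0.7, -0.4]
finger_gap: 0.4
gripper_force: 0.0
t 2.3 pos [533.9 -66.9 222.6] shift [ -2.  -76.5 112.8] F [ 0.7 -0.7 -0.4] gap 0.4
turn [-0.003 -0.    -0.008]
[[   0.     -0.96   -0.28   77.63]
 [   1.      0.     -0.      0.24]
 [   0.     -0.28    0.96 -161.21]
 [   0.      0.      0.      1.  ]]
```

View pics/w1.png

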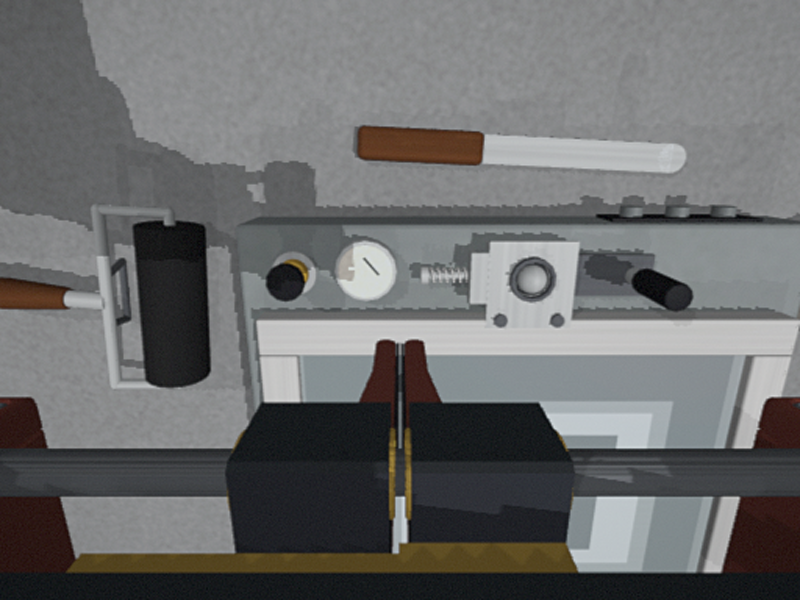

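The wrist view shows the valve cap at about (287,282), the gauge at (366,270), the ball at (533,278) and the top of the handle at (677,294).

```bash
python3 - <<'E'
from h import *
import pickle
s=pickle.load(open("w1.pkl","rb"));k=1.5625
K=np.array(s["intrinsics"]);H=np.array(s["hand_eye"]);T=np.array(s["T"]);P=np.array(s["P"])
def wz(uv,z):
    d=T@H[:3,:3]@np.linalg.inv(K)@np.array([uv[0]/k,uv[1]/k,1]);c=P+T@H[:3,3];return (c+d*(z-c[2])/d[2]).round(1)
f=cv2.resize(s["frame"],(800,600),interpolation=cv2.INTER_CUBIC).max(axis=2)
for x0,y0,x1,y1 in((262,255,318,305),(620,255,700,312)):
    m=(f[y0:y1,x0:x1]<42).astype(np.uint8);N,l,st,c=cv2.connectedComponentsWithStats(m);i=1+np.argmax(st[1:,4]);print(st[i]+[x0,y0,0,0,0],c[i]+[x0,y0])
v=wz((287,282),93);b=wz((533,278),80);h=wz((677,294),126);g=wz((366,270),76)
print(v,b,h,g,np.linalg.norm(v-b),np.linalg.norm((h-b)[:2]),np.degrees(np.arctan2(-(h-v)[0],(h-v)[1])))
e1=wz((240,222),60);e2=wz((600,217),60);print(e1,e2,np.degrees(np.arctan2(-(e2-e1)[0],(e2-e1)[1])))
E
```

```text
[ 267  264   37   36 1026] [285.00584795 281.49805068]
[ 632  269   60   42 1115] [656.2161435 286.6044843]
[ 543.1 -141.    93. ] [523.7  24.3  80. ] [512.9  95.4 126. ] [532.9 -90.7  76. ] 166.94145680447383 71.91557550350274 7.280078973064905
[ 512.7 -183.8   60. ] [478.7  68.8  60. ] 7.665947387176723
```

```bash
python3 -m pendant '[[255,0,-0.03,0.02,0,0,0],[255,0,-0.03,0.03,0,0,0],[255,0,-0.016,0.03,0,0,0],[255,0,0,0.025,0,0,0],[255,0,0,0.01,0,0,0],[255,0,0,0,0,0,0]]'
python3 -c "
from h import *
go([543.5,-142,93],unitR(np.radians(7.4)))"
```

```text
time_s: 2.95
position: [542.7, -133.9, 106.4]
tool_rot: [[-0.992, -0.13, -0.003], [-0.13, 0.992, 0.001], [0.003, 0.001, -1.0]]
contact_force: [0.8, 0.4, 0.2]
finger_gap: 0.5
gripper_force: 0.0
t 2.95 pos [ 542.7 -133.9  106.4] shift [ 0.2 -8.1 13.4] F [0.8 0.4 0.2] gap 0.5
turn [ 0.001 -0.003  0.001]
```

```bash
python3 -m pendant '[[255,0,-0.008,0,0,0,0],[255,0,0,0.006,0,0,0],[255,0,0,0.005,0,0,0],[255,0,0,0.004,0,0,0],[255,0,0,0.003,0,0,0],[255,0,0,0,0,0,0]]'
python3 -m pendant '[[255,0,0,0.002,0,0,0],[255,0,0,0.002,0,0,0],[255,0,0,0,0,0,0]]'
```

```text
time_s: 3.55
position: [544.9, -143.4, 89.7]
tool_rot: [[-0.992, -0.128, 0.0], [-0.128, 0.992, 0.0], [-0.0, 0.0, -1.0]]
contact_force: [-0.6, 0.5, 5.6]
finger_gap: 0.0
gripper_force: 2.5
time_s: 3.85
position: [544.9, -143.4, 86.0]
tool_rot: [[-0.992, -0.128, 0.0], [-0.128, 0.992, 0.0], [-0.001, 0.0, -1.0]]
contact_force: [-0.5, 1.1, 6.5]
finger_gap: 0.1
gripper_force: 3.3
```

```bash
python3 -m pendant '[[255,0,0,0.002,0,0,0],[255,0,0,0.002,0,0,0],[255,0,0,0,0,0,0],[255,0,0,0,0,0,0]]'
```

```text
time_s: 4.25
position: [545.1, -143.4, 85.0]
tool_rot: [[-0.992, -0.127, 0.001], [-0.127, 0.992, 0.002], [-0.001, 0.002, -1.0]]
contact_force: [-10.1, 4.3, 35.0]
finger_gap: 0.8
gripper_force: 17.4
```

The valve is bottomed out, because the force jumped. I'll ease off slightly and hold it down.

```bash
python3 -m pendant '[[255,0,0,-0.001,0,0,0],[255,0,0,0,0,0,0],[255,0,0,0,0,0,0],[255,0,0,0,0,0,0],[255,0,0,0,0,0,0],[255,0,0,0,0,0,0],[255,0,0,0,0,0,0],[255,0,0,0,0,0,0]]'
python3 -m pendant '[[255,0,0,0,0,0,0],[255,0,0,0,0,0,0],[255,0,0,0,0,0,0],[255,0,0,0,0,0,0],[255,0,0,0,0,0,0]]'
```

```text
time_s: 5.05
position: [545.1, -143.4, 85.2]
tool_rot: [[-0.992, -0.128, 0.001], [-0.128, 0.992, 0.001], [-0.001, 0.001, -1.0]]
contact_force: [-7.5, 2.9, 25.7]
finger_gap: 0.4
gripper_force: 12.9
time_s: 5.55
position: [545.1, -143.4, 85.1]
tool_rot: [[-0.992, -0.128, 0.001], [-0.128, 0.992, 0.001], [-0.001, 0.001, -1.0]]
contact_force: [-7.4, 2.2, 24.3]
finger_gap: 0.1
gripper_force: 12.9
```

```bash
python3 -m pendant '[[255,0,0,-0.01,0,0,0],[255,0,0,-0.03,0,0,0],[255,0,0,-0.04,0,0,0],[110,0,0.03,-0.02,0,0,0],[110,0,0.04,0,0,0,0],[110,0,0.04,0,0,0,0],[110,0,0.04,0,0,0,0],[110,0,0.04,0,0,0,0]]'
python3 -m pendant '[[110,0,0.04,0,0,0,0],[110,0,0.012,0,0,0,0],[110,0,0,0,0,0,0],[110,0,0,0,0,0,0]]'
python3 - <<'E'
from h import *
go([513,96.5,88],unitR(np.radians(7.4)))
o=manip.observe();s=manip.snapshot("wrist");s["P"]=o["position"];s["T"]=o["tool_rot"]
import pickle;pickle.dump(s,open("w2.pkl","wb"))
cv2.imwrite("pics/w2.png",cv2.resize(s["frame"],(800,600),interpolation=cv2.INTER_CUBIC))
E
```

```text
time_s: 6.35
position: [519.8, 46.5, 182.7]
tool_rot: [[-0.992, -0.128, 0.0], [-0.128, 0.992, 0.0], [-0.0, 0.0, -1.0]]
contact_force: [0.2, 0.5, 0.1]
finger_gap: 37.1
gripper_force: 0.0
time_s: 6.75
position: [513.8, 95.1, 182.6]
tool_rot: [[-0.992, -0.127, -0.0], [-0.127, 0.992, -0.001], [0.0, -0.001, -1.0]]
contact_force: [-1.2, -0.4, 0.1]
finger_gap: 49.9
gripper_force: 0.0
t 6.75 pos [513.8  95.1 182.6] shift [ 0.6  1.6 94.6] F [-1.2 -0.4  0.1] gap 49.9
turn [-0.001 -0.    -0.002]
```

View pics/w2.png

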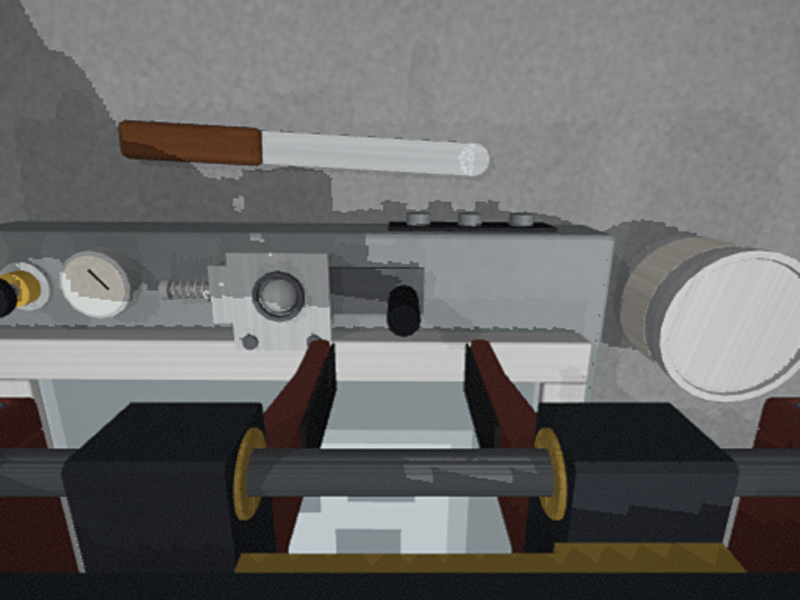

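The handle's top is at about (404,319), centred between the fingertips at 325 and 475. The tin, at right (735,325), is lower than the gripper body will go.

```bash
python3 - <<'E'
from h import *
import pickle
s=pickle.load(open("w2.pkl","rb"));k=1.5625
K=np.array(s["intrinsics"]);H=np.array(s["hand_eye"]);T=np.array(s["T"]);P=np.array(s["P"])
def wz(uv,z):
    d=T@H[:3,:3]@np.linalg.inv(K)@np.array([uv[0]/k,uv[1]/k,1]);c=P+T@H[:3,3];return c+d*(z-c[2])/d[2]
h=wz((404,319),126);b=wz((279,294),80);print(h,b,"tool",T.T@(h-P),np.linalg.norm((h-b)[:2]))
E
```

```text
[513.60534832  97.57109387 126.        ] [523.59427621  23.00247399  80.        ] tool [-0.13847585  2.53638214 56.56395186] 75.23468450057442
```

```bash
python3 -m pendant '[[110,0,0.002,0.03,0,0,0],[110,0,0,0.03,0,0,0],[110,0,0,0.02,0,0,0],[110,0,0,0.01,0,0,0],[110,0,0,0.004,0,0,0],[110,0,0,0,0,0,0]]'
python3 -m pendant '[[255,0,0,0,0,0,0],[255,0,0,0,0,0,0],[255,0,0,0,0,0,0],[255,0,0,0,0,0,0],[255,0,0,0,0,0,0]]' 40
```

```text
time_s: 7.4
position: [513.8, 97.6, 88.8]
tool_rot: [[-0.992, -0.126, 0.0], [-0.126, 0.992, -0.0], [-0.0, -0.0, -1.0]]
contact_force: [-0.2, 0.0, 0.2]
finger_gap: 49.8
gripper_force: 0.0
time_s: 7.9
position: [513.9, 97.7, 89.0]
tool_rot: [[-0.992, -0.128, 0.001], [-0.128, 0.992, -0.001], [-0.001, -0.001, -1.0]]
contact_force: [0.5, -3.4, 1.6]
finger_gap: 17.4
gripper_force: 40.0
```

The handle is gripped, with an 18 mm gap reading. Next I'll draw the latch.

```bash
python3 -m pendant '[[255,0,0.004,0,0,0,0],[255,0,0.004,0,0,0,0],[255,0,0.004,0,0,0,0],[255,0,0.004,0,0,0,0],[255,0,0.002,0,0,0,0],[255,0,0.001,0,0,0,0],[255,0,0,0,0,0,0]]'
python3 -m pendant '[[255,0,0.001,0,0,0,0],[255,0,0.001,0,0,0,0],[255,0,0,0,0,0,0]]'
```

```text
time_s: 8.6
position: [511.5, 116.9, 88.9]
tool_rot: [[-0.992, -0.128, 0.001], [-0.128, 0.992, -0.001], [-0.001, -0.001, -1.0]]
contact_force: [0.8, -4.7, 3.0]
finger_gap: 17.4
gripper_force: 40.0
time_s: 8.9
position: [511.5, 117.0, 88.9]
tool_rot: [[-0.992, -0.126, 0.001], [-0.126, 0.992, -0.002], [-0.001, -0.003, -1.0]]
contact_force: [2.9, -9.9, 3.8]
finger_gap: 17.6
gripper_force: 40.0
```

The latch is at its end stop, since the force rose with no further motion. Now I'll lift along the hinge arc. Each 0.015 rad step is a tool shift of (-0.3, 0, -5.3) mm.

```bash
python3 -m pendant '[[255,-0.0001,0,-0.0018,0,0.005,0],[255,-0.0001,0,-0.0018,0,0.005,0],[255,-0.0002,0,-0.0035,0,0.01,0],[255,-0.0002,0,-0.0035,0,0.01,0],[255,-0.0002,0,-0.0035,0,0.01,0],[255,-0.0002,0,-0.0035,0,0.01,0],[255,-0.0002,0,-0.0035,0,0.01,0],[255,0,0,0,0,0,0]]'
python3 -c "
from h import *
o=manip.observe();print(o['ft_torque'],o['gripper_force'])"
```

```text
time_s: 9.7
position: [513.0, 117.1, 109.4]
tool_rot: [[-0.99, -0.126, -0.059], [-0.126, 0.992, -0.011], [0.06, -0.003, -0.998]]
contact_force: [4.2, -9.6, -4.5]
finger_gap: 17.5
gripper_force: 40.0
[-1.74996473 -0.98368974  0.21981147] 40.000154972076416
```

Going well: about 5 N lift load, latch still drawn.

```bash
python3 -m pendant '[[255,-0.0002,0,-0.0035,0,0.01,0],[255,-0.0003,0,-0.0053,0,0.015,0],[255,-0.0003,0,-0.0053,0,0.015,0],[255,-0.0003,0,-0.0053,0,0.015,0],[255,-0.0003,0,-0.0053,0,0.015,0],[255,-0.0003,0,-0.0053,0,0.015,0],[255,-0.0003,0,-0.0053,0,0.015,0],[255,-0.0003,0,-0.0053,0,0.015,0]]'
python3 -m pendant '[[255,-0.0003,0,-0.0053,0,0.015,0],[255,-0.0003,0,-0.0053,0,0.015,0],[255,-0.0003,0,-0.0053,0,0.015,0],[255,-0.0003,0,-0.0053,0,0.015,0],[255,-0.0003,0,-0.0053,0,0.015,0],[255,-0.0003,0,-0.0053,0,0.015,0],[255,-0.0002,0,-0.0035,0,0.01,0],[255,0,0,0,0,0,0]]'
```

```text
time_s: 10.5
position: [519.6, 117.9, 149.2]
tool_rot: [[-0.977, -0.127, -0.173], [-0.124, 0.992, -0.026], [0.175, -0.004, -0.985]]
contact_force: [3.9, -9.1, -4.2]
finger_gap: 17.3
gripper_force: 40.0
time_s: 11.3
position: [529.0, 119.1, 183.1]
tool_rot: [[-0.955, -0.127, -0.27], [-0.121, 0.992, -0.038], [0.272, -0.004, -0.962]]
contact_force: [1.9, -9.3, -4.8]
finger_gap: 17.7
gripper_force: 40.0
```

```bash
python3 -m pendant '[[255,-0.0002,0,-0.0035,0,0.01,0],[255,-0.0003,0,-0.0053,0,0.015,0],[255,-0.0003,0,-0.0053,0,0.015,0],[255,-0.0003,0,-0.0053,0,0.015,0],[255,-0.0003,0,-0.0053,0,0.015,0],[255,-0.0003,0,-0.0053,0,0.015,0],[255,-0.0003,0,-0.0053,0,0.015,0],[255,-0.0003,0,-0.0053,0,0.015,0]]'
python3 -m pendant '[[255,-0.0003,0,-0.0053,0,0.015,0],[255,-0.0003,0,-0.0053,0,0.015,0],[255,-0.0003,0,-0.0053,0,0.015,0],[255,-0.0002,0,-0.0035,0,0.01,0],[255,-0.0001,0,-0.0018,0,0.005,0],[255,0,0,0,0,0,0],[255,0,0,0,0,0,0],[255,0,0,0,0,0,0]]'
python3 - <<'E'
from h import *
o=manip.observe();print(o["joint_positions"])
s=manip.snapshot("scene");cv2.imwrite("pics/sc2.png",cv2.resize(s["frame"],(800,600)))
E
```

```text
time_s: 12.1
position: [543.8, 120.8, 220.7]
tool_rot: [[-0.917, -0.126, -0.378], [-0.115, 0.992, -0.052], [0.382, -0.004, -0.924]]
contact_force: [1.3, -10.2, -4.1]
finger_gap: 17.7
gripper_force: 40.0
time_s: 12.9
position: [553.2, 122.0, 239.5]
tool_rot: [[-0.893, -0.126, -0.432], [-0.112, 0.992, -0.059], [0.436, -0.005, -0.9]]
contact_force: [0.2, -10.6, -3.6]
finger_gap: 17.5
gripper_force: 40.0
[-0.50778587  0.57033994  0.33549584  1.48777747 -0.19807512  1.56829756
  1.56196112]
```

View pics/sc2.png

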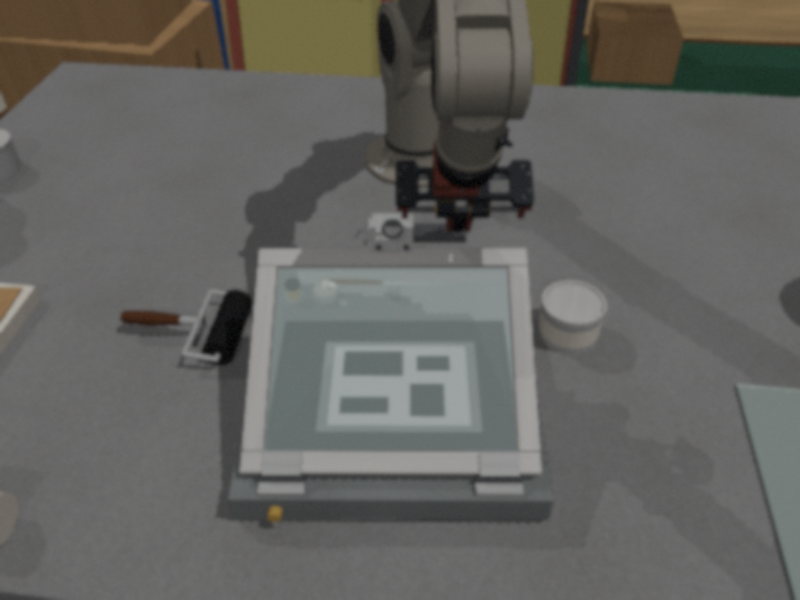

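The scene view shows the lid raised with its front edge at about (390,257). The gripper holds the handle at (460,215), and the tin (572,315) and the roller (230,325) haven't moved. The lid is tilted about 26°, which puts the front edge about 140 mm up.

```bash
python3 -m pendant '[[255,0,0,0,0,0,0],[255,0,0,0,0,0,0],[255,0,0,0,0,0,0],[255,0,0,0,0,0,0]]' && python3 -c "
from station import manip
print(manip.sign_off())"
```

```text
time_s: 13.35
position: [553.2, 122.0, 239.5]
tool_rot: [[-0.893, -0.126, -0.432], [-0.112, 0.992, -0.059], [0.436, -0.005, -0.9]]
contact_force: [0.5, -10.6, -2.3]
finger_gap: 17.6
gripper_force: 40.0
the job is handed in; nothing more can be done
None
```

I handed the job in at 13.4 s: the valve was held fully down for over a second, the latch was drawn to its end stop, and the lid is held still with its front edge about 140 mm up (about 26°), still gripped; no move went near the tin, roller or knife.

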